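Re-tension the quick-release clamp over the blue-capped tubes

TASK

On the clamp that holds the blue-capped tubes, flip the cam lever fully open (up and over, past upright), turn the adjusting nut clockwise until its orange pointer is at the green mark, then flip the lever fully closed again. Leave the nut at the mark, and do not touch the clamp with the red-capped tubes.

Things in the scene. Friction and masses are not known exactly. Their poses are not given: they have to be found in the camera images.
- blue_clamp: Fixed clamp, white base plate 140x260x12 mm (x,y,z), five lying blue-capped tubes (tops 38 mm up) under an aluminium bar along y (28 wide, 225 long, top 46 mm up). Origin: centre of the plate's underside, on the table; z up. Lever pivot at (0,-95,60) mm, axis along x, cheeks to 70 mm. Nut's vertical axis at (0,95) mm. With the lever open, bar, dial, nut and pivot stand 3 mm higher.
- blue_lever (a joint): Cam lever, 18 mm wide arm; across its end an orange free-turning roller (18 mm thick, 44 long, its axis 75 mm from the pivot). rad: 0 closed stop, leaning over the bar, roller at clamp (0,-30,98) mm; 1.05 upright, roller 138 up; 1.65 open stop, roller (0,-137,125). Stays where left (0.12 N m). A level push of shut fingertips 90 mm above the table flips it: along -y opens, along +y closes.
- blue_nut (a joint): Adjusting nut: black upright T-grip 12 thick, 54 long, 56 to 92 mm above the table, one end orange (pointer), on a white dial (radius 34, top 49 mm up). rad, growing clockwise from above: at 0 the pointer is towards clamp -y, at 1.57 towards -x, at the green mark on the dial; at q along (-sin q, -cos q). Stops 0 and 2.4; starts 0.7 to 1.35 short of the mark; stays where left (0.05 N m).
- red_clamp: The other clamp: same sizes, frame, lever and nut, but with red-capped tubes. Fixed; not to be touched.

How it is judged:
By the outcome, as a careful person would: the job done as asked, in the order asked, and still so for the second after the job is handed in, with the robot touching nothing.
It also fails if it takes over 53 s, if anything falls off the work surface, if the arm or the gripper's body presses on something with over 40 N, if the wrist force passes 120 N, or if a joint passes its speed limit or range.

ROBOT

A 6-joint arm with a two-finger parallel gripper is mounted at the origin on the work surface. World frame = base frame: x ahead of the robot, y to its left, z up, the work surface at z = 0. Lengths are in m, angles in rad, forces in N, time in s.
With the tool pointing down it reaches from about 0.275 to 0.875 m from the base axis. Payload 12.5 kg.
Tool frame: the origin (TCP) lies at the very end of the fingers, on their centre line; the grasp point (between the pads) lies 19 mm behind it; x points along the fingers, y is the direction in which the jaws open and shut, and the axes are right-handed (so a half turn about x gives the same grasp; the last joint's range is limited). The gripper opens to 85 mm and grips with 20 to 120 N. Pads are 22 mm wide; open, the fingers measure 114 mm over their backs; the gripper's body (76 mm by 85 mm) begins 54 mm behind the grasp point. The pads swing forward as they close: fully open they stand 13 mm farther back than shut.
Start: joints at [1.036, 0.351, 1.652, -0, 1.139, -0.085], TCP at [0.239, 0.495, 0.231] pointing down, gripper open.
Joint ranges: [-2.75, 2.75], [-0.79, 2.1], [0.01, 2.65], [-1.57, 4.71], [0.07, 3.14], [-2.87, 2.87]. Speed limits (rad/s): [2.22, 2.22, 2.79, 3.14, 3.14, 3.14].

INTERFACE

Orientations are given as a 3x3 rotation matrix whose columns are the frame's x, y, z axes.
In Python, from bench import manip gives the robot as it stands. Calls block until the motion is done:
- manip.move_ptp(position, orientation): joint-space move of the TCP to a pose.
- manip.move_l(position, attitude=None, max_speed=0.15): straight line of the TCP; attitude=None keeps the orientation; max_speed is the mean speed in m/s.
- manip.move_j(angles): joint-space move.
- manip.set_gripper(opening, effort=None): opening from 0.0 (shut) to 1.0 (fully open); effort is the grip in N (None keeps the last); returns when the fingers have stopped.
- manip.dwell(seconds).
- manip.inverse_kinematics(position, orientation): joint angles nearest the present ones, or None.
- manip.grab_frame(name): name is "scene" or "top" or "wrist"; returns (picture, depth): 384x512x3 uint8, red, green, blue; 384x512 float32, m along the optical axis (not along the pixel's ray), 0 where there is no reading.
- manip.get_calibration(name): a dict with "camera_matrix" (3x3 intrinsics, pixels), "R" (3x3) and "t" (3): a world point X has camera coordinates R X + t. Camera axes: x right, y down, z forward; pixel columns grow to the right and rows downward; lengths in m; the calibration is good to about 2 mm. The wrist camera is an equidistant fisheye: a pixel r from the principal point sees the ray r / f radians off the axis. A picture is of the moment at which its call begins: read the wrist's pose just before it. get_calibration takes no time and is no camera call; for the wrist camera it gives the pose at the moment of the call.
A pose or a line that the arm cannot do raises manip.Unreachable and nothing moves.
- manip.sign_off(): hands the job in, once; it reports no verdict.
Trained networks look in the newest picture that a camera, given by its name, has taken for a name from the list of things; names that differ only in an ending like _2 or _b are one class to them, and where a whole thing is asked for, a point or a joint stands for the part that bears it (a point fixed in the world has none). Each returns a list of dicts, best first, with "confidence" (0 to 1); they miss things now and then, are a little off and sometimes report something else, mostly with a low value. They report only what shows in the picture. A call takes as long as a camera call.
- manip.look_for(camera, name): "at" ([x, y, z] in m, in world coordinates, good to about 4 mm: the middle of the surface that is visible of it).
Readings, each from a call of its own:
- manip.current_time(): time.
- manip.current_qpos(): joint angles.
- manip.current_joint_vel(): joint speeds.
- manip.current_joint_torque(): joint torques, N m.
- manip.current_ee_pos(): TCP position.
- manip.current_tcp_rot(): TCP orientation.
- manip.current_force(): force on the tool from outside, world axes, zero at the start.
- manip.current_ft_torque(): the same for the moment, N m.
- manip.current_grip_width(): opening from 0.0 (shut) to 1.0 (fully open).
Only numpy, scipy, OpenCV 4.12 (cv2) and the standard library are available. Lean on these libraries where they do the work, as an engineer would, in place of code of your own. Each camera call takes 0.05 s, during which the arm holds its last target. There are 200 camera calls.

## Working session

There is one attempt and no reset: what is moved stays moved. The work goes in short steps, each a Python script; the robot and the scene stay as the last script left them, time stands still between calls to the robot, and variables do not carry over. Pictures are saved under pics/ and viewed, about 8 in all and at most 12, crops included, and the job is handed in when it is done.

```bash
mkdir -p pics; python3 - <<'E'
from bench import manip as m
import cv2,numpy as np
ims=[]
for c in("scene","top"):
    p,d=m.grab_frame(c); np.savez(f"{c}.npz",p=p,d=d)
    cv2.imwrite(f"pics/{c}0.png",p[:,:,::-1])
    for n in("blue_clamp","blue_lever","blue_nut","red_clamp"):
        for r in m.look_for(c,n)[:3]: print(c,n,np.round(r["at"],3),round(r["confidence"],2))
print(m.current_time(),m.current_tcp_rot())
k=m.get_calibration("top");print(k)
E
```

```text
scene blue_clamp [0.578 0.197 0.022] 0.62
scene blue_lever [0.58  0.162 0.086] 0.77
scene blue_nut [0.551 0.301 0.082] 0.88
scene red_clamp [ 0.522 -0.204  0.027] 0.87
top blue_clamp [0.56  0.213 0.023] 0.68
top blue_lever [0.579 0.161 0.09 ] 0.85
top blue_nut [0.548 0.302 0.094] 0.46
0.5 [[-2.61387201e-05  4.34773103e-01  9.00540031e-01]
 [-4.26756260e-05  9.00540030e-01 -4.34773104e-01]
 [-9.99999999e-01 -4.97955220e-05 -4.98474947e-06]]
{'camera_matrix': array([[499.52307562,   0.        , 250.81817972],
       [  0.        , 499.52307562, 194.28453899],
       [  0.        ,   0.        ,   1.        ]]), 'R': array([[-1.78911582e-03, -9.99997405e-01, -1.41001149e-03],
       [-9.75975560e-01,  2.05333834e-03, -2.17870352e-01],
       [ 2.17872682e-01,  9.86341462e-04, -9.75976701e-01]]), 't': array([0.00702206, 0.52910779, 0.99362208])}
```

View pics/top0.png

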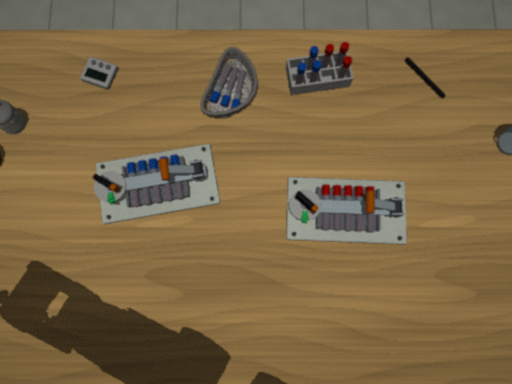

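View pics/scene0.png

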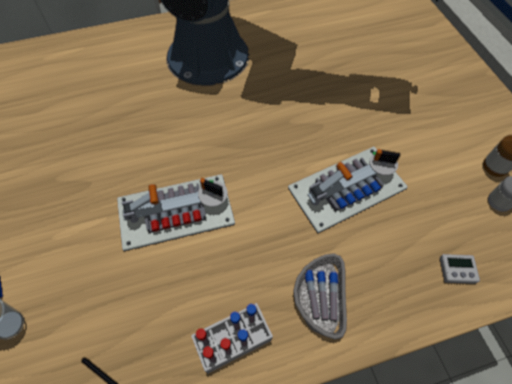

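The top view shows the blue clamp (centre ~(157,184), nut at left (107,182), its orange end at (115,188), green mark (112,198), lever roller (165,168)). The red one is at (347,210). Next I fit the plate pose and the pointer angle.

```bash
cat > h.py <<'E'
import numpy as np,cv2
from bench import manip as m
def cloud(c,d):
    k=m.get_calibration(c);K=k["camera_matrix"];v,u=np.mgrid[:384,:512]
    P=np.stack([(u-K[0,2])/K[0,0]*d,(v-K[1,2])/K[1,1]*d,d],-1)
    return (P-k["t"])@k["R"]
def colours(p):
    h=cv2.cvtColor(p,cv2.COLOR_RGB2HSV).astype(int);H,S,V=h[...,0],h[...,1],h[...,2]
    return dict(white=(S<50)&(V>140),orange=(H<14)&(S>180)&(V>110),black=(V<60),green=(H>45)&(H<80)&(S>120))
E
python3 - <<'E'
from h import *
for c in("top","scene"):
    z=np.load(c+".npz");p,d=z["p"],z["d"];X=cloud(c,d);C=colours(p)
    reg=(X[...,0]>.4)&(X[...,0]<.7)&(X[...,1]>.03)&(X[...,1]<.4)&(d>0)
    w=reg&C["white"]&(X[...,2]>.004)&(X[...,2]<.02)
    r=cv2.minAreaRect((X[w][:,:2]*1000).astype(np.float32));print(c,w.sum(),r,X[w][:,2].mean())
    for n in("orange","green"):
        q=reg&C[n]&(X[...,2]>.03)
        nn,l=cv2.connectedComponents(q.astype(np.uint8))
        for i in range(1,nn):
            if (l==i).sum()>4:print(n,(l==i).sum(),X[l==i].mean(0).round(4))
    q=reg&C["black"]&(X[...,2]>.075);print("blk",q.sum(),X[q].mean(0))
E
```

```text
top 2507 ((567.1448974609375, 215.42547607421875), (137.07421875, 257.83612060546875), 10.222140312194824) 0.01143110307491917
orange 7 [0.5909 0.1861 0.1079]
green 57 [0.5244 0.3032 0.049 ]
blk 107 [0.55125584 0.30666152 0.09019532]
scene 1856 ((564.9765625, 213.989013671875), (139.69418334960938, 259.82672119140625), 10.189294815063477) 0.011556179573525673
orange 10 [0.54   0.2877 0.0915]
orange 83 [0.5736 0.1805 0.1083]
green 6 [0.522  0.2927 0.0582]
blk 124 [0.55442308 0.30828566 0.08598053]
```

```bash
cat >> h.py <<'E'
C0=np.array([.566,.2147]);YAW=np.radians(10.2);cs,sn=np.cos(YAW),np.sin(YAW);RW=np.array([[cs,-sn],[sn,cs]])
def W(x,y,z): return np.r_[C0+RW@[x/1000,y/1000],z/1000]
def toC(P): return np.c_[(P[:,:2]-C0)@RW*1000,P[:,2]*1000]
def down(a):  # jaw axis at clamp-frame angle a
    y=np.array([np.cos(a+YAW),np.sin(a+YAW),0]);x=np.array([0,0,-1.]);return np.array([x,y,np.cross(x,y)]).T
def fy(): return float((m.current_force()[:2]@RW)[1])
def push(y0,y1,step,lim,z=90):
    n=int(np.ceil(abs(y1-y0)/step))
    for y in np.linspace(y0,y1,n+1)[1:]:
        m.move_l(W(0,y,z),max_speed=.08);f=fy();print(round(y),round(f,1),end=" | ")
        if abs(f)>lim:break
    print("t",m.current_time())
E
python3 - <<'E'
from h import *
m.set_gripper(0.0)
m.move_ptp(W(0,15,200),down(0));print(m.current_time(),m.current_qpos().round(2))
c=m.get_calibration("wrist");p,d=m.grab_frame("wrist");cv2.imwrite("pics/w1.png",p[:,:,::-1])
m.move_l(W(0,15,90),max_speed=.2)
m.move_l(W(0,-40,90),max_speed=.08);print(m.current_time(),fy())
push(-40,-104,8,25)
p,d=m.grab_frame("scene");cv2.imwrite("pics/s1.png",cv2.resize(p[110:240,260:430,::-1],None,fx=4,fy=4))
E
```

```text
2.8167 [0.31 0.49 1.53 0.   1.13 0.13]
4.4 -1.1243572022106325
-48 -0.3 | -56 0.5 | -64 -0.1 | -72 0.7 | -80 -0.3 | -88 -0.0 | -96 0.6 | -104 29.9 | t 6.4
```

View pics/s1.png

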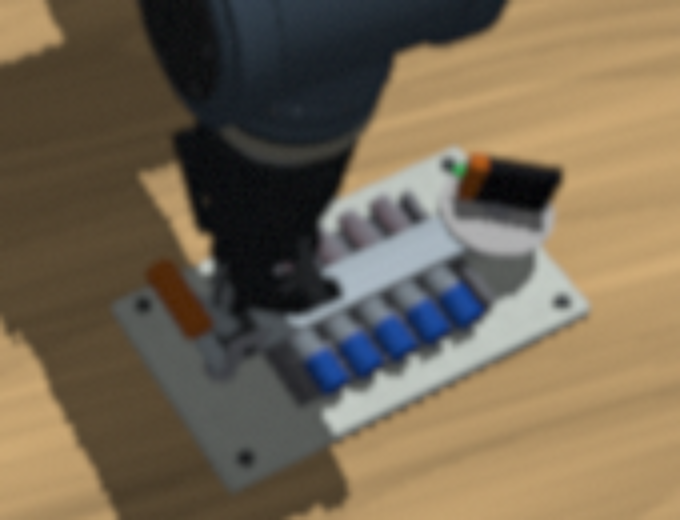

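View pics/w1.png

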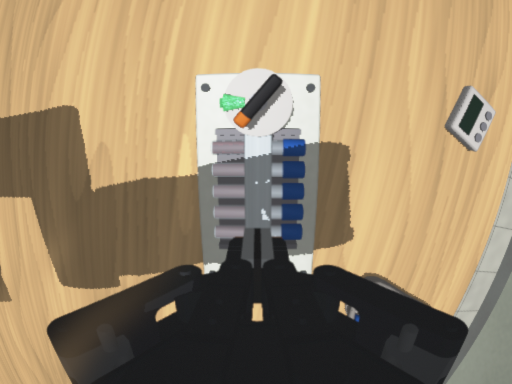

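The lever has gone over to the open side: the roller at (178,298) in the crop lies beyond the pivot, and contact rose to 30 N at the stop. The wrist view shows the pointer end at (241,119), its black end at (275,82) and the green mark at (232,102). I back off and measure the pointer and lever angles.

```bash
cat >> h.py <<'E'
def wray(uv,z):
    k=m.get_calibration("wrist");K=k["camera_matrix"];a=(np.asarray(uv,float)-K[:2,2])/[K[0,0],K[1,1]]
    r=np.hypot(*a.T);D=np.c_[a*(np.sin(r)/r)[:,None],np.cos(r)]@k["R"];o=-k["R"].T@k["t"]
    return o+D*((z-o[2])/D[:,2])[:,None]
def nutq(z=.095):
    p,d=m.grab_frame("wrist");C=colours(p);out={}
    for n,zz in(("orange",z),("black",z),("green",z-.043)):
        v,u=np.nonzero(C[n]);P=toC(wray(np.c_[u,v],zz));s=np.hypot(P[:,0],P[:,1]-95)<(32 if n!="green" else 45)
        out[n]=P[s]
    G=np.r_[out["orange"],out["black"]][:,:2];a=cv2.fitLine(G.astype(np.float32),cv2.DIST_HUBER,0,.01,.01).ravel()
    o=out["orange"].mean(0)[:2]-[0,95];dr=a[:2]*np.sign(a[:2]@(out["orange"].mean(0)[:2]-out["black"].mean(0)[:2]))
    g=out["green"].mean(0);print("orange",o.round(1),"black",out["black"].mean(0).round(1),"green",g.round(1),"q",np.arctan2(-o[0],-o[1]),"q line",np.arctan2(-dr[0],-dr[1]),"gq",np.arctan2(-g[0],95-g[1]),{k:len(x) for k,x in out.items()})
    return p
def lever(c="scene"):
    p,d=m.grab_frame(c);X=cloud(c,d);C=colours(p);P=toC(X.reshape(-1,3));s=C["orange"].ravel()&(abs(P[:,0])<45)&(P[:,1]>-170)&(P[:,1]<20)&(P[:,2]>70)
    print("roller",c,s.sum(),P[s].mean(0).round(1),m.current_time());return p
E
python3 - <<'E'
from h import *
m.move_l(W(0,-85,90));m.move_l(W(0,0,200),max_speed=.25)
p=nutq();lever();lever("top");cv2.imwrite("pics/w2.png",p[:,:,::-1])
E
```

```text
orange [-12.3 -18.4] black [ 5.6 97.5 95. ] green [-29.4  92.8  52. ] q 0.5915253764853491 q line 0.6671304816185861 gq 1.494962389690449 {'orange': 117, 'black': 570, 'green': 72}
roller scene 109 [  -0.5 -140.3  132.2] 7.5333
roller top 11 [   3.  -134.3  131. ] 7.5833
```

Lever is open (roller ≈ (0,-137) with its top at about 132), and the nut is at q≈0.63. Now I grasp and turn it.

```bash
python3 - <<'E'
from h import *
q0=.63
m.move_ptp(W(0,95,160),down(-q0));m.set_gripper(.6)
m.move_l(W(0,95,69),max_speed=.12);print(m.current_time(),m.current_force().round(1))
m.set_gripper(0.,40);print("grip",m.current_grip_width(),m.current_force().round(1),m.current_ft_torque().round(2))
for q in np.linspace(q0,1.57,6)[1:]:
    m.move_l(W(0,95,69),down(-q));print(round(q,2),m.current_time(),m.current_force().round(1),m.current_ft_torque().round(2))
R=m.current_tcp_rot();print("jaw angle",np.arctan2(R[1,1],R[0,1])-YAW, m.current_qpos().round(2))
E
```

```text
9.8083 [ 1.3  0.5 -0.4]
grip 0.13224678342401408 [ 0.7 -0.1  4. ] [-0.07 -0.13 -0.03]
0.82 10.5833 [1.4 0.3 5.2] [-0.12 -0.18 -0.06]
1.01 10.925 [ 2.2 -0.7  5.8] [-0.18 -0.25 -0.02]
1.19 11.2667 [ 2.6 -2.1  4.6] [-0.22 -0.34 -0.06]
1.38 11.6083 [ 1.6 -2.3  5.7] [-0.32 -0.34 -0.05]
1.57 11.95 [ 1.9 -3.   5.2] [-0.43 -0.35 -0.03]
jaw angle -1.5670010952564328 [ 0.44  0.68  1.55 -0.    0.91  1.83]
```

```bash
python3 - <<'E'
from h import *
m.set_gripper(.6);m.move_l(W(0,95,170),max_speed=.2);m.set_gripper(0.)
m.move_ptp(W(0,0,200),down(0))
p=nutq();lever();cv2.imwrite("pics/w3.png",cv2.resize(p[40:220,150:370,::-1],None,fx=3,fy=3))
E
```

```text
orange [-20.9  -1.3] black [ 6.4 92.6 95. ] green [-31.8  92.   52. ] q 1.5069305735003622 q line 1.5703230190662376 gq 1.4753832806014702 {'orange': 129, 'black': 709, 'green': 35}
roller scene 115 [ 1.000e-01 -1.402e+02  1.320e+02] 15.225
```

View pics/w3.png

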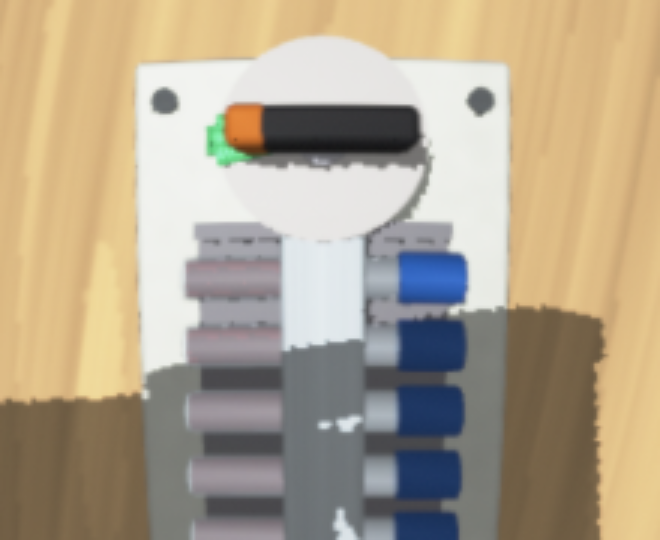

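The pointer is along −x at the green mark, line fit q=1.570 (crop: orange (243,127), green (225,140)). Now I close the lever.

```bash
python3 - <<'E'
from h import *
m.move_l(W(0,-185,200),max_speed=.25);m.move_l(W(0,-185,90),max_speed=.2)
m.move_l(W(0,-90,90),max_speed=.08);print(m.current_time(),fy())
push(-90,-40,5,25)
m.move_l(W(0,-75,90));m.move_l(W(0,-75,220),max_speed=.25);m.move_l(W(0,-40,220),max_speed=.2)
p=nutq(.092);lever();lever("top")
E
```

```text
18.15 -0.21406740734839266
-85 -0.7 | -80 -0.3 | -75 -0.4 | -70 0.4 | -65 0.6 | -60 -5.6 | -55 -12.4 | -50 -17.4 | -45 -28.3 | t 20.4
orange [-20.5  -2.2] black [ 6.3 89.4 92. ] green [-31.2  92.1  49. ] q 1.465498631930997 q line 1.6089326578816945 gq 1.4791303530961333 {'orange': 111, 'black': 718, 'green': 52}
roller scene 25 [  0.6 -34.7 104.5] 21.8417
roller top 0 [nan nan nan] 21.8917h.py:37: RuntimeWarning: Mean of empty slice.
  print("roller",c,s.sum(),P[s].mean(0).round(1),m.current_time());return p
  ret = um.true_divide(
```

```bash
python3 - <<'E'
from h import *
z=np.load("scene.npz");X=toC(cloud("scene",z["d"]).reshape(-1,3));s=colours(z["p"])["orange"].ravel()&(abs(X[:,0])<45)&(X[:,1]>-170)&(X[:,1]<20)&(X[:,2]>70);print("initial",s.sum(),X[s].mean(0).round(1))
m.move_l(W(0,0,260),max_speed=.25);m.move_ptp([.25,.45,.3],down(0))
p=lever()
a=[cv2.resize(i[110:240,260:430,::-1],None,fx=2.3,fy=2.3) for i in(z["p"],p)]
cv2.imwrite("pics/s3.png",np.hstack(a))
lever("top");q=m.grab_frame("top")[0];cv2.imwrite("pics/t3.png",cv2.resize(q[130:230,80:230,::-1],None,fx=4,fy=4))
E
```

```text
initial 83 [  1.4 -35.  108.3]
roller scene 78 [  1.7 -33.1 105.1] 23.7833
roller top 16 [ -2.9 -27.4 104.1] 23.8333
```

View pics/s3.png

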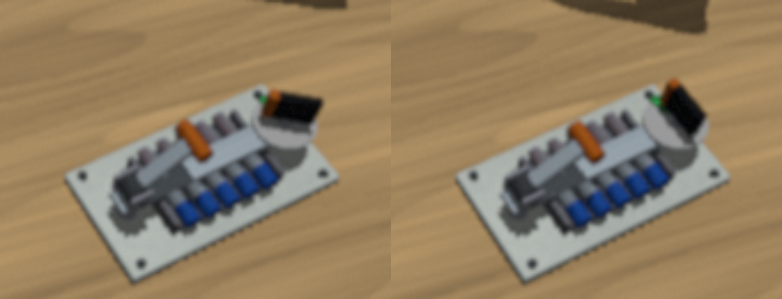

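View pics/t3.png

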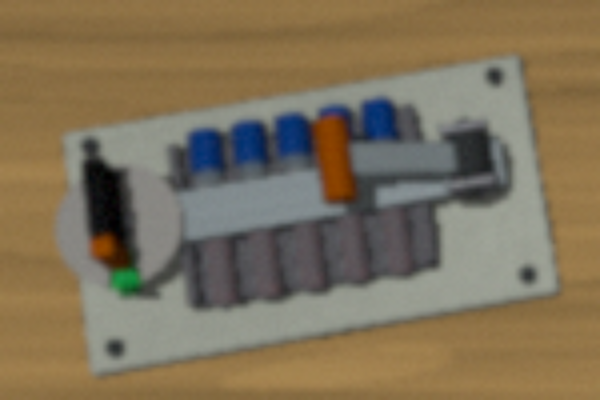

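Lever is at the closed stop: roller (0,-30), top at about 105, slightly lower than at the start. One wrist reading of the nut gave 1.61 against 1.57 earlier, so I repeat it from the earlier pose.

```bash
python3 - <<'E'
from h import *
m.move_ptp(W(0,0,203),down(0))
p=nutq(.092);cv2.imwrite("pics/w4.png",cv2.resize(p[40:220,150:370,::-1],None,fx=3,fy=3));print(m.current_time())
m.move_l(W(0,15,203));nutq(.092)
E
```

```text
orange [-20.9  -1.4] black [ 6.8 92.6 92. ] green [-32.4  91.3  49. ] q 1.5048785499492088 q line 1.5625481563465065 gq 1.4563426481119834 {'orange': 126, 'black': 662, 'green': 29}
25.4333
orange [-20.6  -1.7] black [ 7.1 93.  92. ] green [-32.9  92.9  49. ] q 1.4907876661279975 q line 1.545421324039825 gq 1.5065000662632337 {'orange': 120, 'black': 571, 'green': 26}
```

View pics/w4.png

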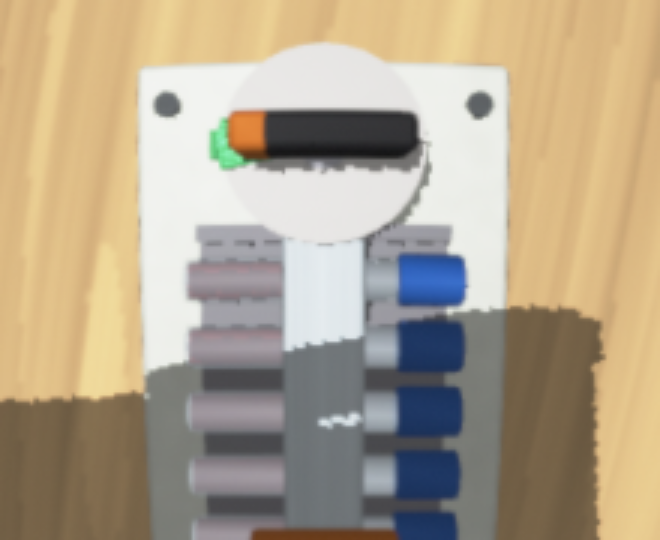

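The nut is unchanged and still at the mark: its grip is parallel to the plate edge, and the orange end (247,133) sits over the green (225,143). I retract and hand in.

```bash
python3 - <<'E'
from h import *
m.move_l(W(0,15,280),max_speed=.2);print(m.current_time(),m.current_force().round(1));m.sign_off()
E
```

```text
26.2667 [-0.4 -0.7 -0.6]
the job is handed in; nothing more can be done
```

I opened the blue clamp's lever, turned its nut to the green mark and closed the lever again, then handed the job in at about 26 s. I did not go near the red clamp.

- **Lever open:** I pushed it with shut fingertips until the force rose to 30 N at the stop. The cameras then showed the roller at about y = -137 mm, its open position.
- **Nut:** I gripped it and turned it clockwise from about 0.63 to 1.57 rad.
- **Lever closed:** I pushed it back until the force reached 28 N. The roller was then at about (0, -30) mm, a few mm lower than at the start.
- **Last nut checks:** From the same wrist pose, the line fit gave 1.57 rad before closing the lever and 1.56 after. Two other views gave 1.61 (oblique) and 1.55. Angles taken from the orange end alone read lower, at 1.47 to 1.51. The green mark itself measured 1.46 to 1.51 in those same views, which suggests about a 2 mm image offset. In the picture, the orange end sits over the green mark.
- **At hand-in:** The arm was clear of everything and the force reading was near zero.

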